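# Sort bored heating blocks with a gauge pin and start the plate heater

### The arm

A 7-joint arm with a two-finger parallel gripper is mounted at the origin on the work surface. World frame = base frame: x ahead of the robot, y to its left, z up, the work surface at z = 0. Lengths are in mm, angles in rad, forces in N, time in s.
With the tool pointing down it reaches from about 350 to 900 mm from the base axis. Payload 7.2 kg.
Tool frame: the origin (TCP) lies at the very end of the fingers, on their centre line; the grasp point (between the pads) lies manip.tcp_to_grasp behind it (manip.tcp_to_grasp is the distance from the TCP to the grasp point, in mm); x points along the fingers, y is the direction in which the jaws open and shut, and the axes are right-handed (so a half turn about x gives the same grasp; the last joint's range is limited). The gripper opens to 85 mm and grips with 20 to 120 N. Pads are 22 mm wide; open, the fingers measure 114 mm over their backs; the gripper's body (76 mm by 85 mm) begins 54 mm behind the grasp point. The pads swing forward as they close: fully open they stand 13 mm farther back than shut.
Start: joints at [1.047, 0.411, -0.013, 1.596, 0.006, 1.134, -0.082], TCP at [275.102, -561.202, 231.297] pointing down, gripper open.
Joint ranges: [-2.95, 2.95], [-0.29, 1.99], [-1.47, 1.44], [0.14, 2.54], [-1.03, 4.17], [0.13, 1.85], [-2.86, 2.86]. Speed limits (rad/s): [2.39, 2.39, 3.01, 3.01, 3.14, 3.14, 3.14].

### API

Orientations are given as a rotation vector (axis times angle).
In Python, from bench import manip gives the robot as it stands. The module is installed in compiled form; this text tells all that it offers.
- The arm moves only by the shell command python3 -m jog 'ROWS' [FORCE]. ROWS is JSON, one flat list of numbers, 7 for each row, row after row: the shift along the world's x, y, z in mm, then the turn, a rotation vector about the world's x, y, z in rad, then the closure, from 0 (fully open) to 1 (shut). A call has 1 to 8 rows; each row is the pose to reach, as a shift and turn from the pose commanded when the call began; what a row does not reach only later rows make up. A row lasts 1/10 s, in which the tool goes at most 50 mm and 8.59 degrees, less where a joint would pass 70% of its speed; a pose out of reach is approached as far as the arm can. A call with a gripper value outside its range is refused whole. The fingers move at their own pace and stop on an object; FORCE is the grip in N (left out, the last holds). Time passes only in rows, so rows that repeat a pose let the fingers close. It gives the time, the measured TCP pose, the force and the opening at its end, in the units of the state.
- manip.observe(): the state, without advancing time (a new reading comes with each control period).
- manip.camera(name): name is "side" or "top" or "wrist"; returns a dict with "frame" (384x512x3 uint8, blue, green, red), "mtx" (3x3 intrinsics, pixels), "k1" (the pictures are not rectified: a ray, as slopes to the right and down, at radius r is drawn at 1 + k1 r^2 times it, then the intrinsics apply), "view" (4x4, takes a point from world to camera coordinates); the wrist camera has in their place "tool_from_camera" (4x4, takes a point from camera to tool coordinates, whose origin is the TCP and whose axes are the tool frame's). Camera axes: x right, y down, z forward; pixel columns grow to the right and rows downward; lengths in mm; the calibration is good to about 2 mm. A picture is of the moment at which its call begins: read the wrist's pose just before it. There is no depth.
- manip.sign_off(): hands the job in, once; it reports no verdict.
The state is a dict: "time_s": time; "qpos": joint angles; "dq": joint speeds; "tau": joint torques, N m; "tcp_pos": TCP position; "orientation": TCP orientation; "contact_force": force on the tool from outside, world axes, zero at the start; "torque": the same for the moment, N m; "width": finger opening in mm.
Only numpy, scipy, OpenCV 4.12 (cv2) and the standard library are available. Lean on these libraries where they do the work, as an engineer would, in place of code of your own. Each camera call takes 0.05 s, during which the arm holds its last target. There are 200 camera calls.

### The job

Use the gauge pin from the blue stand to find out which of the aluminium blocks on the black mat have blind bores and which are bored right through. Stand the blind blocks upright on the heater's black plate and the through-bored ones upright in the blue tray; only when they are all in place, turn the heater's dial to the red mark. Leave the pin hanging upright in its stand, and leave the bottle, the jar and the green box where they are.

Things in the scene. Friction and masses are not known exactly. Their poses are not given: they have to be found in the camera images.
- block_a_mid (a point): one of 3 or 4 loose bored blocks (absent ones read None), alike outside: aluminium, 50 x 50 mm, 60 mm tall, 0.25 to 0.4 kg, upright on the mat (never lay it down), a round 20 mm wide bore down the middle of the top. It is either through (open to the underside) or blind (40 mm deep, blackened floor 20 mm above the underside); probe to find out. Point: block centre, on the bore's axis; z up, x and y square to its sides
- block_b_mid (a point): one of 3 or 4 loose bored blocks (absent ones read None), alike outside: aluminium, 50 x 50 mm, 60 mm tall, 0.25 to 0.4 kg, upright on the mat (never lay it down), a round 20 mm wide bore down the middle of the top. It is either through (open to the underside) or blind (40 mm deep, blackened floor 20 mm above the underside); probe to find out. Point: block centre, on the bore's axis; z up, x and y square to its sides
- block_c_mid (a point): one of 3 or 4 loose bored blocks (absent ones read None), alike outside: aluminium, 50 x 50 mm, 60 mm tall, 0.25 to 0.4 kg, upright on the mat (never lay it down), a round 20 mm wide bore down the middle of the top. It is either through (open to the underside) or blind (40 mm deep, blackened floor 20 mm above the underside); probe to find out. Point: block centre, on the bore's axis; z up, x and y square to its sides
- block_d_mid (a point): one of 3 or 4 loose bored blocks (absent ones read None), alike outside: aluminium, 50 x 50 mm, 60 mm tall, 0.25 to 0.4 kg, upright on the mat (never lay it down), a round 20 mm wide bore down the middle of the top. It is either through (open to the underside) or blind (40 mm deep, blackened floor 20 mm above the underside); probe to find out. Point: block centre, on the bore's axis; z up, x and y square to its sides
- block_e_mid (a point): one of 3 or 4 loose bored blocks (absent ones read None), alike outside: aluminium, 50 x 50 mm, 60 mm tall, 0.25 to 0.4 kg, upright on the mat (never lay it down), a round 20 mm wide bore down the middle of the top. It is either through (open to the underside) or blind (40 mm deep, blackened floor 20 mm above the underside); probe to find out. Point: block centre, on the bore's axis; z up, x and y square to its sides
- pin_handle (a point): centre of the gauge pin's loose handle: orange, 18 x 18 mm square, 50 mm tall, x and y square to its sides. Below it a steel flange (32 mm wide, 6 mm thick, underside 31 mm below this point) and the round 10 mm shank with a pointed end, which ends 101 mm below this point. The pin weighs 90 g and starts upright in its stand, hanging by the flange
- pin_tip (a point): the lower end of the gauge pin's shank, 70 mm below the underside of the flange; z runs up along the pin
- stand_mouth (a point): centre of the 18 mm wide vertical hole in the top of the fixed blue pin stand (60 x 60 mm, 78 mm tall, the hole goes all the way down); the pin's flange rests on the top around it
- plate (a point): centre of the top of the heater's black heating plate, 46 mm above the bench, 192 x 192 mm inside a steel rim that stands 13 mm above it. The heater is a fixed low cream box, 330 mm along its x, 230 mm along its y, 45 mm high; x of this frame points away from the dial, whose axis is 160 mm from this point towards -x
- dial (a joint): angle of the heater's dial in rad, 0 to 4.71, growing clockwise seen from above; it stays where it is left (friction 0.05 N m). The red mark on its scale is at 2.618. Seen from above, the bar and its white pointer line lie 2.356 rad minus this angle, counter-clockwise, from the x axis of point plate
- dial_grip (a point): on the dial's vertical axis, at the height to grip. The dial is a black skirt 66 mm across, 8 mm high, with a grey bar across it, 60 mm long, 16 mm wide, 32 mm tall, whose top is 13 mm above this point and whose foot (the skirt's top) is 19 mm below it; x of this frame runs along the bar towards the pointer end and turns with it
- tray_in (a point): centre of the inner floor of the fixed, shallow, open blue tray, 280 mm (x) x 190 mm (y) inside; its 5 mm walls rise 21 mm above this floor, which is 5 mm above the bench
- mat: fixed black rubber mat, 270 mm (x) x 360 mm (y), on which the blocks start; origin at its underside, its top 3 mm higher
- bottle: bystander: amber bottle, 60 mm wide, 130 mm tall; origin at its underside
- jar: bystander: pale jar with a white cap, 56 mm wide, 75 mm tall; origin at its underside
- tipbox: bystander: green box, 85 x 120 mm, 60 mm tall; origin at its underside
There are look-alikes about, which are no part of the job. Leave any pink or white look-alike of the part that bears pin_handle alone. Leave any pink look-alike of the part that bears block_a_mid alone.

How it is judged (in metres and radians):
On the way, in this order (a step that is already met when the one before it is completed fails the run):
1. the pin is put at least 15 mm deep into the bore of one of the blocks (((horizontal distance between pin_tip and block_a_mid below 0.012 m and z of pin_tip in the frame of block_a_mid between -0.035 and 0.015 m) or (horizontal distance between pin_tip and block_b_mid below 0.012 m and z of pin_tip in the frame of block_b_mid between -0.035 and 0.015 m) or (horizontal distance between pin_tip and block_c_mid below 0.012 m and z of pin_tip in the frame of block_c_mid between -0.035 and 0.015 m) or (horizontal distance between pin_tip and block_d_mid below 0.012 m and z of pin_tip in the frame of block_d_mid between -0.035 and 0.015 m) or (horizontal distance between pin_tip and block_e_mid below 0.012 m and z of pin_tip in the frame of block_e_mid between -0.035 and 0.015 m))), for 0.1 s.
2. every blind block stands on the heater's plate and every through-bored block in the tray (the joint core of a block is below 0 where its bore is blind, above 0 where it is through) (((x of block_a_mid in the frame of plate between -0.085 and 0.085 m and y of block_a_mid in the frame of plate between -0.085 and 0.085 m and z of block_a_mid in the frame of plate between 0.022 and 0.038 m and angle between block_a_mid's own z axis and vertical below 0.1 rad and value of joint core_a below 0 rad) or (x of block_a_mid in the frame of tray_in between -0.125 and 0.125 m and y of block_a_mid in the frame of tray_in between -0.08 and 0.08 m and z of block_a_mid in the frame of tray_in between 0.022 and 0.038 m and angle between block_a_mid's own z axis and vertical below 0.1 rad and value of joint core_a above 0 rad)) and ((x of block_b_mid in the frame of plate between -0.085 and 0.085 m and y of block_b_mid in the frame of plate between -0.085 and 0.085 m and z of block_b_mid in the frame of plate between 0.022 and 0.038 m and angle between block_b_mid's own z axis and vertical below 0.1 rad and value of joint core_b below 0 rad) or (x of block_b_mid in the frame of tray_in between -0.125 and 0.125 m and y of block_b_mid in the frame of tray_in between -0.08 and 0.08 m and z of block_b_mid in the frame of tray_in between 0.022 and 0.038 m and angle between block_b_mid's own z axis and vertical below 0.1 rad and value of joint core_b above 0 rad)) and ((x of block_c_mid in the frame of plate between -0.085 and 0.085 m and y of block_c_mid in the frame of plate between -0.085 and 0.085 m and z of block_c_mid in the frame of plate between 0.022 and 0.038 m and angle between block_c_mid's own z axis and vertical below 0.1 rad and value of joint core_c below 0 rad) or (x of block_c_mid in the frame of tray_in between -0.125 and 0.125 m and y of block_c_mid in the frame of tray_in between -0.08 and 0.08 m and z of block_c_mid in the frame of tray_in between 0.022 and 0.038 m and angle between block_c_mid's own z axis and vertical below 0.1 rad and value of joint core_c above 0 rad)) and ((x of block_d_mid in the frame of plate between -0.085 and 0.085 m and y of block_d_mid in the frame of plate between -0.085 and 0.085 m and z of block_d_mid in the frame of plate between 0.022 and 0.038 m and angle between block_d_mid's own z axis and vertical below 0.1 rad and value of joint core_d below 0 rad) or (x of block_d_mid in the frame of tray_in between -0.125 and 0.125 m and y of block_d_mid in the frame of tray_in between -0.08 and 0.08 m and z of block_d_mid in the frame of tray_in between 0.022 and 0.038 m and angle between block_d_mid's own z axis and vertical below 0.1 rad and value of joint core_d above 0 rad)) and ((x of block_e_mid in the frame of plate between -0.085 and 0.085 m and y of block_e_mid in the frame of plate between -0.085 and 0.085 m and z of block_e_mid in the frame of plate between 0.022 and 0.038 m and angle between block_e_mid's own z axis and vertical below 0.1 rad and value of joint core_e below 0 rad) or (x of block_e_mid in the frame of tray_in between -0.125 and 0.125 m and y of block_e_mid in the frame of tray_in between -0.08 and 0.08 m and z of block_e_mid in the frame of tray_in between 0.022 and 0.038 m and angle between block_e_mid's own z axis and vertical below 0.1 rad and value of joint core_e above 0 rad))), for 0.2 s.
3. the dial is turned to the red mark (value of joint dial between 2.488 and 2.748 rad), for 0.2 s.
At the end, for the whole second after the job is handed in: Every blind block stands upright (within 0.1 rad) on the heating plate inside its rim, every through-bored block upright on the tray's floor, the dial is within 0.13 rad of the red mark, and the pin hangs upright in its stand, flange down to within 6 mm (all of step 2 and all of step 3 and horizontal distance between pin_tip and stand_mouth below 0.01 m and z of pin_tip in the frame of stand_mouth below -0.064 m and angle between pin_tip's own z axis and vertical below 0.1 rad); the robot touches nothing.
It fails at once if the bottle is moved more than 30 mm or tipped (distance of bottle from where it was at the start of the episode above 0.03 m or angle between bottle's own z axis and vertical above 0.35 rad).
It fails at once if the jar is moved more than 30 mm or tipped (distance of jar from where it was at the start of the episode above 0.03 m or angle between jar's own z axis and vertical above 0.35 rad).
It fails at once if the tip box is moved more than 30 mm or tipped (distance of tipbox from where it was at the start of the episode above 0.03 m or angle between tipbox's own z axis and vertical above 0.35 rad).
Of block_a, block_b, block_c, block_d, block_e only 3 to 4 are there at a start; the rules pass over those that are not, and their reading is None.
At some moment in a run one of block_a, block_b, block_c, block_d, block_e may be knocked a few centimetres aside while the robot is not near it.
It also fails if it takes over 210 s, if anything falls off the work surface, if the arm or the gripper's body presses on something with over 40 N, if the wrist force passes 120 N, or if a joint passes its speed limit or range.

## Working session

There is one attempt and no reset: what is moved stays moved. The work goes in short steps, Python scripts to look and compute and a shell command to move; the robot and the scene stay as the last step left them, time stands still between calls to the robot, and variables do not carry over. Pictures are saved under pics/ and viewed, about 12 in all and at most 16, crops included, and the job is handed in when it is done.

```bash
mkdir -p pics; cat > h.py <<'E'
import numpy as np, cv2
from bench import manip
from scipy.spatial.transform import Rotation as R
def cam(n):
    s=manip.observe(); c=manip.camera(n)
    if n=="wrist":
        T=np.eye(4); T[:3,:3]=R.from_rotvec(s["orientation"]).as_matrix(); T[:3,3]=s["tcp_pos"]
        P=T@np.array(c["tool_from_camera"])
    else: P=np.linalg.inv(np.array(c["view"]))
    c["P"]=P; return c
def px2w(c,uv,z):
    uv=np.atleast_2d(np.array(uv,float)); K=np.array(c["mtx"])
    d=np.array([(uv[:,0]-K[0,2])/K[0,0],(uv[:,1]-K[1,2])/K[1,1]]).T
    u=d.copy()
    for _ in range(30): u=d/(1+c["k1"]*(u**2).sum(1,keepdims=True))
    r=np.c_[u,np.ones(len(u))]@c["P"][:3,:3].T; o=c["P"][:3,3]
    return o+r*((z-o[2])/r[:,2])[:,None]
def w2px(c,p):
    p=np.atleast_2d(np.array(p,float)); V=np.linalg.inv(c["P"]); q=p@V[:3,:3].T+V[:3,3]
    u=q[:,:2]/q[:,2:]; u=u*(1+c["k1"]*(u**2).sum(1,keepdims=True)); K=np.array(c["mtx"])
    return np.c_[u[:,0]*K[0,0]+K[0,2],u[:,1]*K[1,1]+K[1,2]]
E
python3 - <<'E'
from h import *
s=manip.observe(); print(s, manip.tcp_to_grasp)
print(R.from_rotvec(s["orientation"]).as_matrix().round(3))
for n in("top","side"):
    c=cam(n); cv2.imwrite(f"pics/{n}0.png",cv2.resize(c["frame"],(800,600),interpolation=cv2.INTER_CUBIC)); print(n,c["mtx"],c["k1"],c["P"].round(2))
c=cam("wrist");print(c["tool_from_camera"])
E
```

```text
{'time_s': 0.0, 'qpos': array([ 1.04677424,  0.4118829 , -0.01272525,  1.59704044,  0.00560488,
        1.13428916, -0.08220106]), 'dq': array([-2.85025776e-04,  2.10505232e-04,  1.01961520e-03,  1.05135999e-03,
        2.84681182e-05, -1.51755607e-03,  2.58926541e-03]), 'tau': array([ 2.10711312e-05, -6.00630283e+01,  6.81857597e-01, -2.99410915e+01,
        1.37196397e-02,  1.05474656e-02, -1.39952408e-05]), 'tcp_pos': array([ 274.87849945, -560.76288869,  230.46506833]), 'orientation': array([ 1.96832097,  0.45821269, -1.96926205]), 'contact_force': array([ 0.33210473, -0.04649456, -0.44468872]), 'torque': array([ 0.04605453,  0.05413596, -0.00081147]), 'width': 85.52105122119238} 18.700000000000003
[[-0.001  0.44  -0.898]
 [ 0.001 -0.898 -0.44 ]
 [-1.    -0.002  0.   ]]
top [[424.6303961    0.         256.44298919]
 [  0.         424.6303961  190.99303189]
 [  0.           0.           1.        ]] -0.004629759332512488 [[-1.00000e-02 -9.90000e-01  1.20000e-01  4.63150e+02]
 [-1.00000e+00  1.00000e-02  1.00000e-02  8.25000e+00]
 [-1.00000e-02 -1.20000e-01 -9.90000e-01  1.29282e+03]
 [ 0.00000e+00  0.00000e+00  0.00000e+00  1.00000e+00]]
side [[400.39615784   0.         255.59004501]
 [  0.         400.39615784 186.68101894]
 [  0.           0.           1.        ]] 0.015813127190771048 [[-8.8000e-01 -2.9000e-01  3.7000e-01  2.3428e+02]
 [-4.7000e-01  5.4000e-01 -7.0000e-01  6.8588e+02]
 [ 0.0000e+00 -7.9000e-01 -6.1000e-01  7.0124e+02]
 [ 0.0000e+00  0.0000e+00  0.0000e+00  1.0000e+00]]
[[ 7.10147321e-04 -3.00403471e-01  9.53811958e-01 -1.43514841e+02]
 [ 9.99999734e-01  3.70492975e-04 -6.27848867e-04 -8.08882382e-01]
 [-1.64772651e-04  9.53812150e-01  3.00403654e-01 -7.67056459e+01]
 [ 0.00000000e+00  0.00000000e+00  0.00000000e+00  1.00000000e+00]]
```

View pics/top0.png

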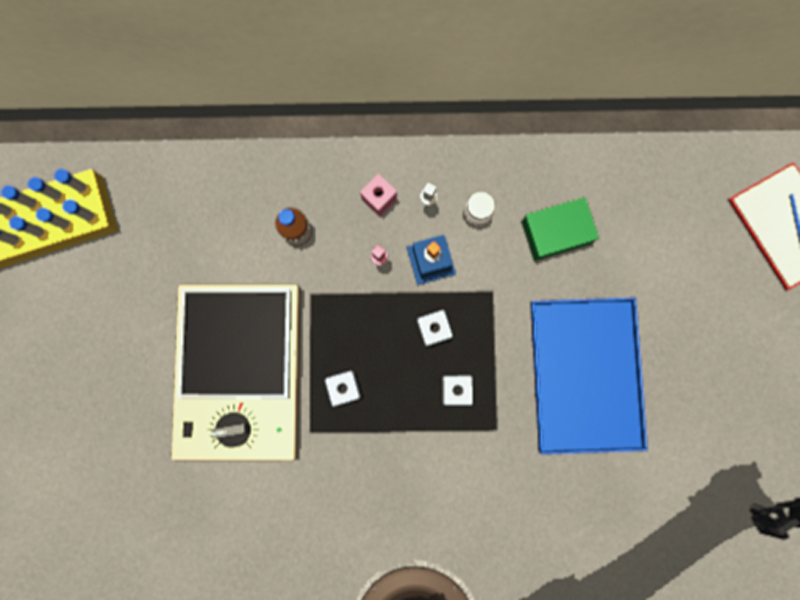

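View pics/side0.png

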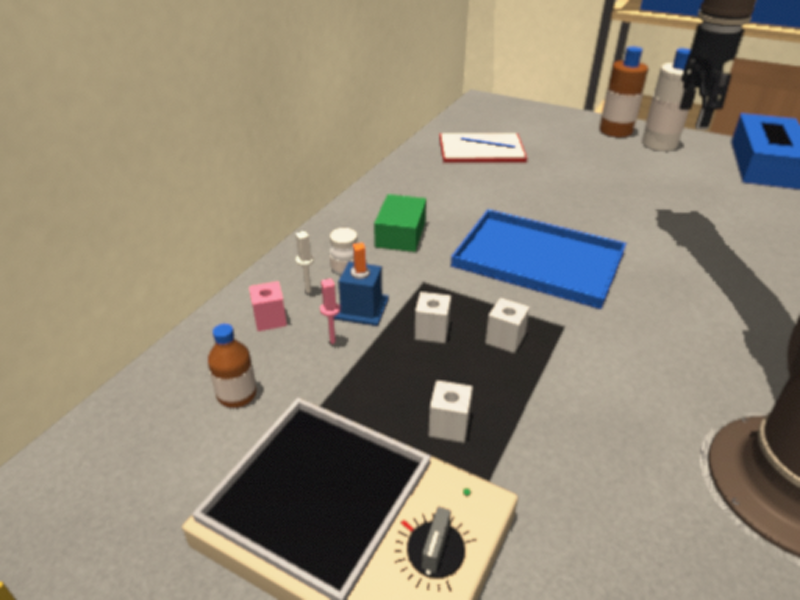

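The real pin is the orange-handled one in the blue stand, at top (433,250) / side (360,258). Its look-alikes are the pink pin at top (380,257) and the white pin at top (429,195). The three aluminium blocks are at top (435,327), (342,388) and (458,390); the pink one at (378,193) is a decoy. The heater is on the left, with its dial at (232,429) and the red mark at (240,406). The tray is at (588,375). Next I'll measure these.

```bash
python3 - <<'E'
from h import *
c=cam("top"); f=c["frame"]; hsv=cv2.cvtColor(f,cv2.COLOR_BGR2HSV); k=1.5625
def blobs(mask,roi,z,amin=15,name=""):
    m=np.zeros_like(mask); x0,y0,x1,y1=[int(v/k) for v in roi]; m[y0:y1,x0:x1]=mask[y0:y1,x0:x1]
    for q in cv2.findContours(m,cv2.RETR_EXTERNAL,cv2.CHAIN_APPROX_NONE)[0]:
        if cv2.contourArea(q)<amin: continue
        w=px2w(c,q[:,0,:],z)[:,:2].astype(np.float32); r=cv2.minAreaRect(w)
        print(name,"px",(q[:,0].mean(0)*k).round(0),"c",np.round(r[0],1),"size",np.round(r[1],1),"ang",round(r[2],1))
g=cv2.cvtColor(f,cv2.COLOR_BGR2GRAY)
blobs(cv2.inRange(g,150,255),(312,295,494,430),63,name="block")
blobs(cv2.inRange(hsv,(5,120,120),(20,255,255)),(410,230,460,280),134,8,"orange")
blobs(cv2.inRange(hsv,(95,80,40),(125,255,255)),(400,230,460,290),78,20,"stand")
blobs(cv2.inRange(hsv,(95,80,40),(125,255,255)),(520,280,660,460),26,200,"tray")
blobs(cv2.inRange(g,0,60),(310,285,500,440),3,2000,"mat")
blobs(cv2.inRange(g,0,60),(183,288,290,396),46,2000,"plate")
blobs(cv2.inRange(g,100,255)&cv2.inRange(hsv,(0,0,0),(180,60,255)),(200,412,262,448),80,10,"bar")
blobs(cv2.inRange(g,0,70),(205,405,262,455),53,300,"skirt")
blobs(cv2.inRange(hsv,(0,150,120),(8,255,255)),(225,395,255,415),46,3,"red")
a=f[240:300,100:180]
cv2.imwrite("pics/dial.png",np.hstack([cv2.resize(f[252:294,120:180],(600,420),interpolation=cv2.INTER_CUBIC)]))
E
```

```text
block px [457. 390.] c [438.3 -84.8] size [49.2 48.3] ang 89.2
block px [341. 388.] c [445.  127.7] size [51.9 52. ] ang 16.2
block px [434. 327.] c [554.7 -45.1] size [52.3 52.5] ang 17.6
orange px [433. 248.] c [690.2 -42.3] size [16.6 19.7] ang 89.0
stand px [431. 259.] c [679.8 -39.6] size [77.4 73.4] ang 14.8
tray px [588. 376.] c [ 463.5 -336. ] size [289.  202.2] ang 1.2
mat px [402. 362.] c [494.4  15.7] size [263.1 353.7] ang 0.1
plate px [247. 344.] c [533.  333.1] size [186.2 182.4] ang 89.2
bar px [252. 427.] c [375.2 291.2] size [61.9 34. ] ang 0.6
bar px [218. 428.] c [375.9 343.9] size [77.5 61.1] ang 89.3
```

```bash
python3 -m jog '[0,50,50,0,0,0,0, 0,100,100,0,0,0,0, 0,150,100,0,0,0,0, 0,200,100,0,0,0,0, 0,250,100,0,0,0,0, 20,300,100,0,0,0,0, 40,350,100,0,0,0,0, 60,400,100,0,0,0,0]'
```

```text
time_s: 1.0
tcp_pos: [320.0, -199.4, 331.5]
orientation: [1.969, 0.454, -1.968]
contact_force: [2.3, -0.2, 0.3]
width: 85.6
```

```bash
python3 -m jog '[45,20,0,0,0,0,0, 90,40,0,0,0,0,0, 135,60,0,0,0,0,0, 180,80,0,0,0,0,0, 225,100,-10,0,0,0,0, 270,120,-20,0,0,0,0, 320,140,-30,0,0,0,0, 320,140,-30,0,0,0,0]'; python3 - <<'E'
from h import *
c=cam("wrist"); cv2.imwrite("pics/w1.png",cv2.resize(c["frame"],(800,600))); print(manip.observe()["tcp_pos"])
E
```

```text
time_s: 1.8
tcp_pos: [642.9, -57.4, 297.0]
orientation: [1.965, 0.465, -1.97]
contact_force: [-0.1, 0.3, 0.3]
width: 85.3
[641.79687228 -58.59565916 297.92533444]
```

View pics/w1.png

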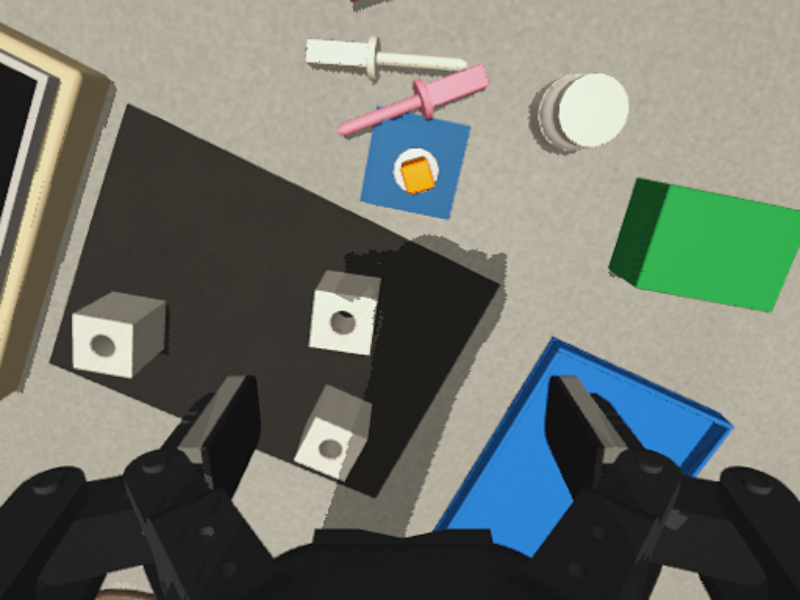

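The real pin is at (418,175). Both look-alike pins seem to have toppled, and the pink one appears to cross the stand, so I'll check it from the fixed cameras.

```bash
python3 - <<'E'
from h import *
t=cam("top")["frame"]; s=cam("side")["frame"]
a=cv2.resize(t[90:200,210:330],(400,367),interpolation=cv2.INTER_CUBIC); b=cv2.resize(s[130:250,140:260],(400,400),interpolation=cv2.INTER_CUBIC)
o=np.zeros((400,800,3),np.uint8); o[:367,:400]=a; o[:,400:]=b; cv2.imwrite("pics/c2.png",o)
E
```

```text
(no output)
```

View pics/c2.png

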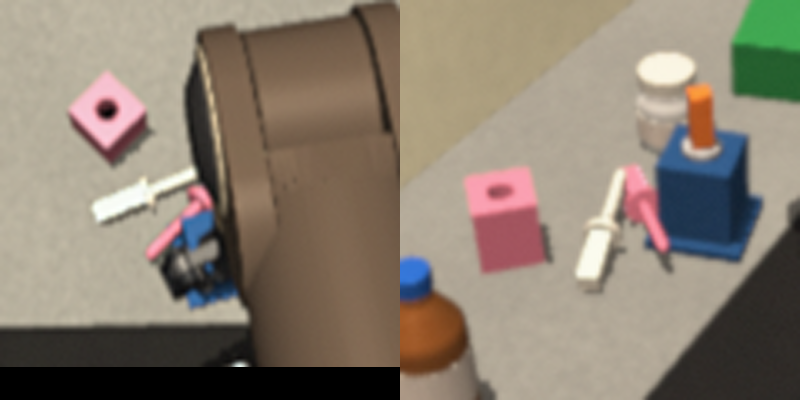

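The fallen pink pin lies low beside the stand, so it is clear of the orange handle.

```bash
python3 - <<'E'
from h import *
c=cam("wrist"); f=c["frame"]; hsv=cv2.cvtColor(f,cv2.COLOR_BGR2HSV)
s=manip.observe();Rm=R.from_rotvec(s["orientation"]).as_matrix(); print(s["tcp_pos"],"jaw ang",np.degrees(np.arctan2(Rm[1,1],Rm[0,1])))
def rep(m,z,n,lo=30,hi=1e9):
    for q in cv2.findContours(m,cv2.RETR_EXTERNAL,cv2.CHAIN_APPROX_NONE)[0]:
        a=cv2.contourArea(q)
        if not lo<a<hi: continue
        w=px2w(c,q[:,0,:],z)[:,:2].astype(np.float32); r=cv2.minAreaRect(w); print(n,q[:,0].mean(0).round(),np.round(r[0],1),np.round(r[1],1),round(r[2],1))
rep(cv2.inRange(hsv,(12,150,200),(25,255,255)),134,"handle top")
m=cv2.inRange(hsv,(95,120,80),(125,255,255)); m[:, :220]=0; m[150:]=0; m[:,310:]=0
rep(m,78,"stand")
m=cv2.inRange(hsv,(0,0,195),(180,60,255)); m[:160]=0
rep(m,63,"block",300)
m=cv2.inRange(hsv,(0,0,150),(180,60,255)); m[:90]=0;m[150:]=0; m[:,:245]=0; m[:,285:]=0
rep(m,84,"flange")
E
```

```text
[639.53085297 -61.92459484 301.1755869 ] jaw ang -63.91024953888431
handle top [264. 108.] [691.2 -41.8] [17.4 17. ] 43.1
stand [263. 102.] [693.5 -39.4] [66.5 66.5] 14.7
block [206. 283.] [437.5 -81.4] [44.3 50. ] 89.8
block [ 64. 218.] [444.  129.3] [49.7 49.8] 15.2
block [217. 203.] [554.2 -44.4] [49.8 50.1] 17.4
flange [264. 140.] [655.3 -61.3] [20.1 48.2] 15.6
flange [262. 101.] [693.1 -40. ] [25.5 31.6] 40.7
```

```bash
python3 -m jog '[26,10,0,0,0,0.145,0.4, 52,21,0,0,0,0.297,0.4, 52,21,-40,0,0,0.297,0.4, 52,21,-80,0,0,0.297,0.4, 52,21,-120,0,0,0.297,0.4, 52,21,-141,0,0,0.297,0.4, 52,21,-141,0,0,0.297,0.4, 52,21,-141,0,0,0.297,0.4]' 60; python3 - <<'E'
from h import *
c=cam("wrist"); f=c["frame"]; hsv=cv2.cvtColor(f,cv2.COLOR_BGR2HSV); s=manip.observe()
Rm=R.from_rotvec(s["orientation"]).as_matrix(); print(s["tcp_pos"],"jaw",np.degrees(np.arctan2(Rm[1,1],Rm[0,1])),Rm[:,0],s["width"])
m=cv2.inRange(hsv,(10,150,200),(25,255,255))
q=max(cv2.findContours(m,0,1)[0],key=cv2.contourArea)
w=px2w(c,q[:,0,:],134)[:,:2].astype(np.float32);print(cv2.minAreaRect(w))
cv2.imwrite("pics/w3.png",cv2.resize(f,(800,600)))
E
```

```text
time_s: 2.8
tcp_pos: [692.2, -41.4, 162.0]
orientation: [1.783, 0.702, -1.781]
contact_force: [0.8, -0.6, 1.2]
width: 51.2
[692.88992518 -41.07610973 162.87103683] jaw -46.92720238883865 [ 3.32558408e-03 -5.46740976e-04 -9.99994321e-01] 51.509720293918065Traceback (most recent call last):
  File "<stdin>", line 5, in <module>
ValueError: max() iterable argument is empty
```

```bash
python3 - <<'E'
from h import *
c=cam("wrist"); f=c["frame"]; hsv=cv2.cvtColor(f,cv2.COLOR_BGR2HSV)
cv2.imwrite("pics/w3.png",cv2.resize(f,(640,480)))
m=cv2.inRange(hsv,(8,150,60),(22,255,255))
for q in cv2.findContours(m,0,1)[0]:
    if cv2.contourArea(q)>40: print(q[:,0].mean(0),cv2.minAreaRect(px2w(c,q[:,0,:],134)[:,:2].astype(np.float32)))
E
```

```text
[257.3877551 211.2244898] ((696.615478515625, -36.743995666503906), (32.26027297973633, 17.436723709106445), 43.04925537109375)
```

View pics/w3.png

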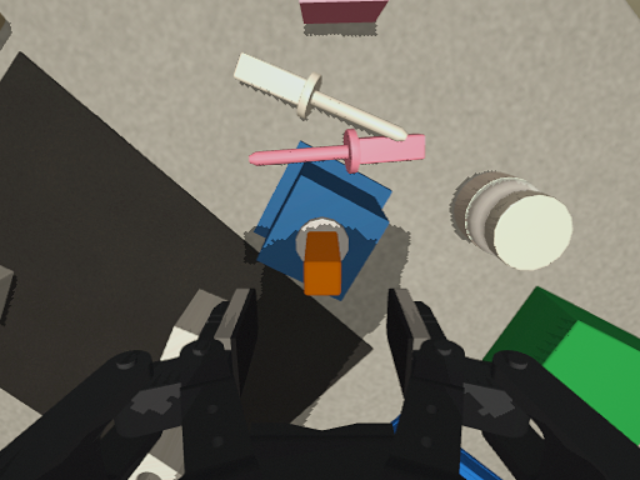

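The handle is centred between the fingers and square to them. I'll descend, grip and lift.

```bash
python3 -m jog '[-1,0,-35,0,0,0,0.4, -1,0,-67,0,0,0,0.4, -1,0,-67,0,0,0,0.4, -1,0,-67,0,0,0,1, -1,0,-67,0,0,0,1, -1,0,-67,0,0,0,1, -1,0,-67,0,0,0,1, -1,0,-67,0,0,0,1]' 60; python3 -m jog '[0,0,30,0,0,0,1, 0,0,60,0,0,0,1, 0,0,100,0,0,0,1, 0,0,125,0,0,0,1, 0,0,125,0,0,0,1]'; python3 - <<'E'
from h import *
c=cam("wrist"); f=c["frame"]; s=manip.observe();print(s["tcp_pos"],s["width"])
cv2.imwrite("pics/w4.png",cv2.resize(f,(640,480)))
E
```

```text
time_s: 3.7
tcp_pos: [692.8, -40.2, 96.0]
orientation: [1.785, 0.702, -1.777]
contact_force: [0.5, 0.1, 7.6]
width: 17.4
time_s: 4.2
tcp_pos: [693.5, -39.8, 224.1]
orientation: [1.788, 0.7, -1.773]
contact_force: [0.4, -0.2, -1.0]
width: 17.3
[692.32620901 -40.09015496 221.26779095] 17.402073519071404
```

View pics/w4.png

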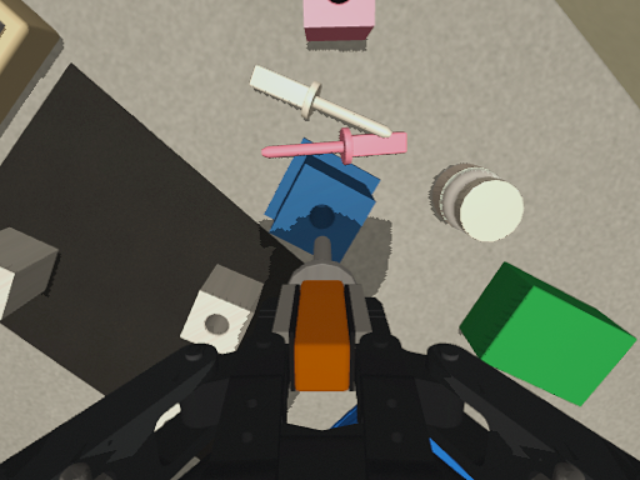

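```bash
python3 - <<'E'
from h import *
c=cam("wrist"); f=c["frame"]; s=manip.observe();print(s["tcp_pos"])
print("hole",px2w(c,[257,173],78)); print("tip",px2w(c,[257.5,192],s["tcp_pos"][2]-87), w2px(c,s["tcp_pos"]-[0,0,88]))
hsv=cv2.cvtColor(f,cv2.COLOR_BGR2HSV)
m=cv2.inRange(hsv,(0,0,195),(180,60,255)); m[:200]=0; m[:,:130]=0;m[:,230:]=0
q=max(cv2.findContours(m,0,1)[0],key=cv2.contourArea);print(cv2.minAreaRect(px2w(c,q[:,0,:],63)[:,:2].astype(np.float32)))
cv2.imwrite("pics/w5.png",cv2.resize(f[140:290,140:340],(800,600),interpolation=cv2.INTER_CUBIC))
E
```

```text
[691.33795119 -40.32332115 219.15976611]
hole [[690.05720702 -41.33931613  78.        ]]
tip [[689.94359113 -41.81263086 132.15976611]] [[257.32467353 189.10844275]]
((553.8681640625, -43.971073150634766), (49.93846893310547, 49.2264404296875), 17.230304718017578)
```

View pics/w5.png

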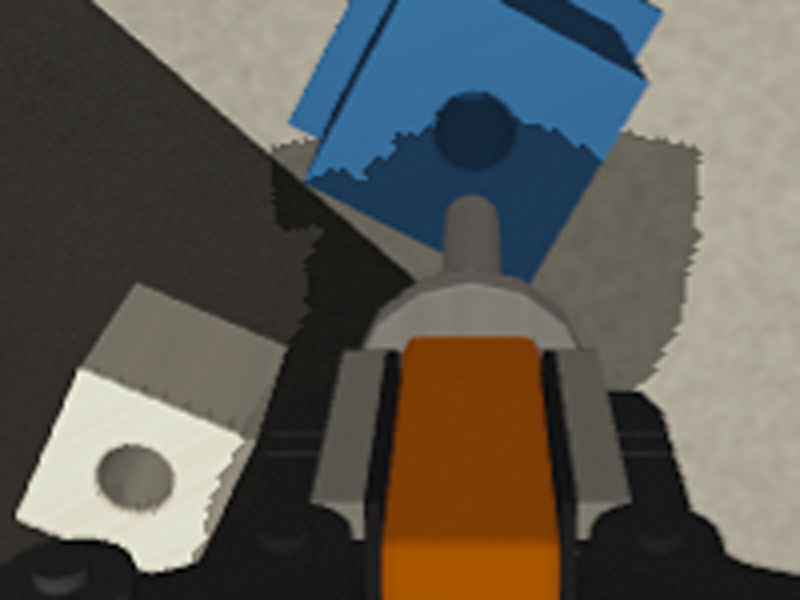

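The pin hangs straight under the TCP, with the tip at crop (472,197) and the stand hole at (475,131). Now I'll probe block 1 at (554,-44).

```bash
python3 -m jog '[-45,-1,0,0,0,0,1, -90,-2,0,0,0,0,1, -137,-4,0,0,0,0,1, -137,-4,0,0,0,0,1, -137,-4,-40,0,0,0,1, -137,-4,-57,0,0,0,1, -137,-4,-57,0,0,0,1]'; python3 - <<'E'
from h import *
c=cam("wrist"); f=c["frame"]; s=manip.observe();print(s["tcp_pos"],s["contact_force"], w2px(c,s["tcp_pos"]-[0,0,88]),w2px(c,[554,-44,63]))
cv2.imwrite("pics/w6.png",cv2.resize(f[140:290,140:340],(600,450),interpolation=cv2.INTER_CUBIC))
E
```

```text
time_s: 5.0
tcp_pos: [551.9, -44.6, 157.8]
orientation: [1.777, 0.707, -1.788]
contact_force: [0.5, 0.2, -1.2]
width: 17.3
[553.15784661 -44.30883138 159.56579963] [-0.19361713  0.05737388  0.6214961 ] [[259.74588074 187.4237991 ]] [[260.1688623  182.99932003]]
```

View pics/w6.png

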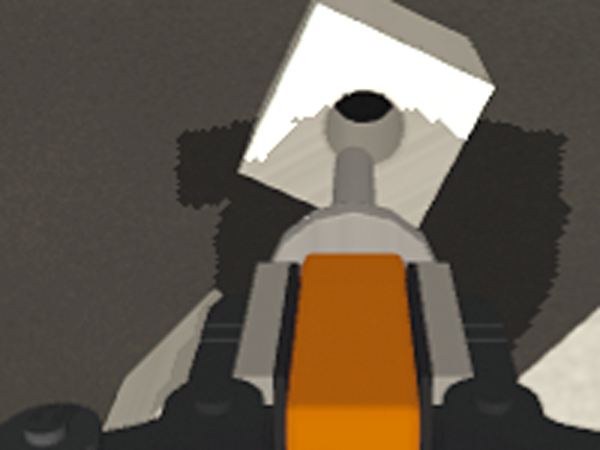

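The bore is at crop (365,127) and the tip at (355,148), so I need about +2 mm in x. Then down.

```bash
python3 -m jog '[2,-1,0,0,0,0,1, 2,-1,-15,0,0,0,1, 2,-1,-30,0,0,0,1, 2,-1,-30,0,0,0,1, 2,-1,-30,0,0,0,1]'; python3 -m jog '[0,0,-5,0,0,0,1, 0,0,-10,0,0,0,1, 0,0,-14,0,0,0,1, 0,0,-14,0,0,0,1, 0,0,-14,0,0,0,1]';python3 -m jog '[0,0,-3,0,0,0,1, 0,0,-6,0,0,0,1, 0,0,-8,0,0,0,1, 0,0,-8,0,0,0,1]'
```

```text
time_s: 5.55
tcp_pos: [555.7, -45.3, 130.5]
orientation: [1.78, 0.705, -1.783]
contact_force: [0.5, 1.5, -0.2]
width: 16.9
time_s: 6.05
tcp_pos: [556.2, -45.3, 117.1]
orientation: [1.781, 0.704, -1.781]
contact_force: [-0.7, -0.6, -0.5]
width: 17.2
time_s: 6.45
tcp_pos: [556.7, -45.2, 110.3]
orientation: [1.782, 0.703, -1.78]
contact_force: [-2.5, -0.5, 11.3]
width: 17.3
```

```bash
python3 -m jog '[0,0,-2,0,0,0,1, 0,0,-2,0,0,0,1, 0,0,-2,0,0,0,1]'; python3 -m jog '[0,0,35,0,0,0,1, 0,0,70,0,0,0,1, 0,0,70,0,0,0,1]'
```

```text
time_s: 6.75
tcp_pos: [557.4, -45.1, 109.8]
orientation: [1.783, 0.702, -1.778]
contact_force: [-5.4, 0.3, 22.3]
width: 17.1
time_s: 7.05
tcp_pos: [558.9, -45.0, 181.6]
orientation: [1.787, 0.7, -1.774]
contact_force: [0.5, 0.6, -0.7]
width: 17.3
```

Block 1 stops the pin at 40 mm depth, with the force rising to 22 N, so it is blind. Next is the block at (438,-83).

```bash
python3 -m jog '[-45,-15,0,0,0,0,1, -90,-28,0,0,0,0,1, -120,-38,0,0,0,0,1, -120,-38,0,0,0,0,1, -120,-38,-20,0,0,0,1, -120,-38,-20,0,0,0,1]'; python3 - <<'E'
from h import *
c=cam("wrist"); f=c["frame"]; s=manip.observe();print(s["tcp_pos"],s["contact_force"], w2px(c,s["tcp_pos"]-[0,0,88]),w2px(c,[438,-83,63]))
cv2.imwrite("pics/w7.png",cv2.resize(f[140:290,140:340],(600,450),interpolation=cv2.INTER_CUBIC))
E
```

```text
time_s: 7.65
tcp_pos: [435.2, -83.3, 155.5]
orientation: [1.78, 0.705, -1.784]
contact_force: [-0.5, 0.5, -1.2]
width: 17.3
[435.77177166 -83.02973356 156.35691445] [ 0.60239949  0.63573607 -0.97898536] [[258.88043926 187.97171202]] [[260.78890479 183.81719384]]
```

View pics/w7.png

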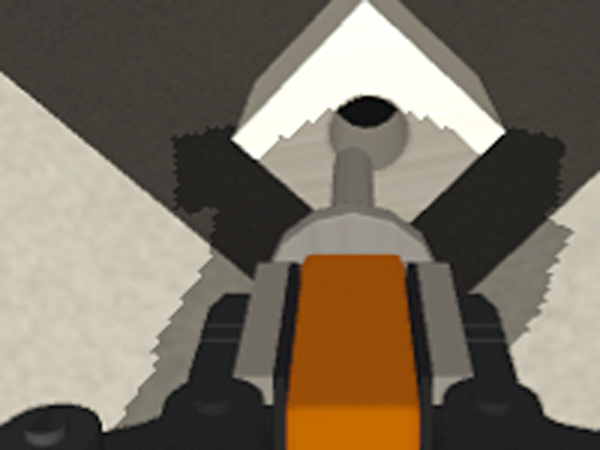

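```bash
python3 -m jog '[3,-2,0,0,0,0,1, 3,-2,-15,0,0,0,1, 3,-2,-28,0,0,0,1, 3,-2,-34,0,0,0,1, 3,-2,-34,0,0,0,1, 3,-2,-39,0,0,0,1,  3,-2,-39,0,0,0,1]'; python3 -m jog '[0,0,-5,0,0,0,1, 0,0,-8,0,0,0,1, 0,0,-8,0,0,0,1, 0,0,-8,0,0,0,1]'
```

```text
time_s: 8.4
tcp_pos: [439.1, -85.3, 118.0]
orientation: [1.781, 0.704, -1.781]
contact_force: [0.6, -0.3, 0.1]
width: 17.6
time_s: 8.8
tcp_pos: [439.5, -85.4, 110.5]
orientation: [1.782, 0.703, -1.781]
contact_force: [-1.3, -0.4, 5.1]
width: 17.3
```

```bash
python3 -m jog '[0,0,-2,0,0,0,1, 0,0,-3,0,0,0,1, 0,0,-3,0,0,0,1]'; python3 -m jog '[0,0,35,0,0,0,1, 0,0,72,0,0,0,1, 0,0,72,0,0,0,1]'
```

```text
time_s: 9.1
tcp_pos: [440.2, -85.2, 109.4]
orientation: [1.782, 0.702, -1.78]
contact_force: [-7.3, 0.7, 31.0]
width: 17.4
time_s: 9.4
tcp_pos: [441.9, -85.5, 183.2]
orientation: [1.786, 0.699, -1.774]
contact_force: [0.7, 0.3, -1.6]
width: 17.2
```

Also blind (31 N at 40 mm depth). Next is the third block at (444,129).

```bash
python3 -m jog '[2,45,0,0,0,0,1, 2,90,0,0,0,0,1, 2,135,0,0,0,0,1, 2,180,0,0,0,0,1, 2,212,0,0,0,0,1, 2,212,0,0,0,0,1, 2,212,-22,0,0,0,1, 2,212,-22,0,0,0,1]'; python3 - <<'E'
from h import *
c=cam("wrist"); f=c["frame"]; s=manip.observe();print(s["tcp_pos"],s["contact_force"], w2px(c,s["tcp_pos"]-[0,0,88]),w2px(c,[444,129,63]))
cv2.imwrite("pics/w8.png",cv2.resize(f[140:290,140:340],(600,450),interpolation=cv2.INTER_CUBIC))
E
```

```text
time_s: 10.2
tcp_pos: [439.5, 125.5, 154.8]
orientation: [1.777, 0.704, -1.786]
contact_force: [-0.4, 0.8, -1.6]
width: 17.4
[440.06122383 125.68778548 155.90708774] [ 0.57099933  0.53989935 -0.46891857] [[258.91640988 187.87917354]] [[259.26852434 179.59659526]]
```

View pics/w8.png

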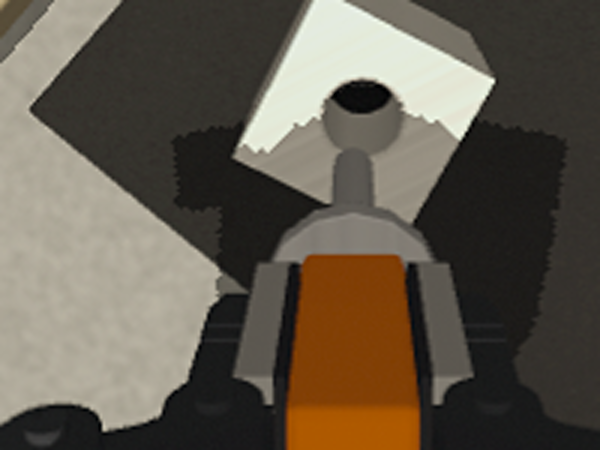

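```bash
python3 -m jog '[4,2,0,0,0,0,1, 4,2,-15,0,0,0,1, 4,2,-28,0,0,0,1, 4,2,-34,0,0,0,1, 4,2,-34,0,0,0,1, 4,2,-39,0,0,0,1,  4,2,-39,0,0,0,1]'; python3 -m jog '[0,0,-5,0,0,0,1, 0,0,-9,0,0,0,1, 0,0,-11,0,0,0,1, 0,0,-11,0,0,0,1]'
```

```text
time_s: 10.95
tcp_pos: [445.1, 128.6, 118.0]
orientation: [1.781, 0.704, -1.781]
contact_force: [0.5, 0.8, -0.7]
width: 17.3
time_s: 11.35
tcp_pos: [446.6, 129.5, 109.4]
orientation: [1.784, 0.703, -1.778]
contact_force: [-4.8, -0.7, 28.2]
width: 17.4
```

The third block is blind as well: 28 N at 41 mm depth, the same depth as the others. So all three go on the plate. First I'll put the pin back.

```bash
python3 -m jog '[0,0,40,0,0,0,1, 0,0,80,0,0,0,1, 35,-25,95,0,0,0,1, 75,-52,95,0,0,0,1, 115,-80,95,0,0,0,1, 155,-108,95,0,0,0,1, 195,-135,95,0,0,0,1, 230,-160,95,0,0,0,1]';python3 -m jog '[5,-3,0,0,0,0,1, 5,-3,0,0,0,0,1, 5,-3,0,0,0,0,1]'; python3 - <<'E'
from h import *
c=cam("wrist"); f=c["frame"]; s=manip.observe();print(s["tcp_pos"],s["contact_force"], w2px(c,s["tcp_pos"]-[0,0,88]),w2px(c,[691,-42,78]))
cv2.imwrite("pics/w9.png",cv2.resize(f[140:290,140:340],(600,450),interpolation=cv2.INTER_CUBIC))
E
```

```text
time_s: 12.15
tcp_pos: [676.8, -33.3, 201.5]
orientation: [1.782, 0.703, -1.782]
contact_force: [1.1, -0.7, -0.9]
width: 17.1
time_s: 12.45
tcp_pos: [679.2, -32.9, 201.7]
orientation: [1.78, 0.706, -1.782]
contact_force: [-0.0, -0.5, -1.8]
width: 17.5
[679.18386369 -32.61749299 202.13587355] [ 0.48366705  0.7834236  -1.21878644] [[258.24523601 188.46754249]] [[275.24741375 173.09759567]]
```

View pics/w9.png

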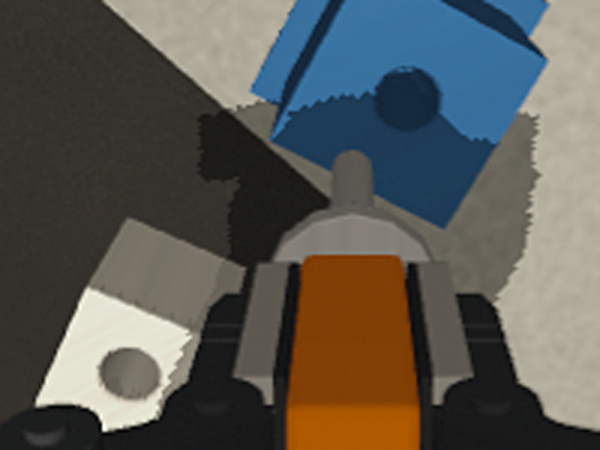

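```bash
python3 -m jog '[12,-9,0,0,0,0,1, 12,-9,0,0,0,0,1, 12,-9,-25,0,0,0,1, 12,-9,-40,0,0,0,1, 12,-9,-55,0,0,0,1, 12,-9,-55,0,0,0,1]'; python3 -m jog '[0,0,-20,0,0,0,1, 0,0,-40,0,0,0,1, 0,0,-48,0,0,0,1, 0,0,-48,0,0,0,1, 0,0,-48,0,0,0,1]'
```

```text
time_s: 13.1
tcp_pos: [690.9, -42.8, 144.7]
orientation: [1.779, 0.706, -1.784]
contact_force: [0.1, 0.6, -1.2]
width: 17.4
time_s: 13.6
tcp_pos: [692.6, -43.2, 100.1]
orientation: [1.782, 0.704, -1.78]
contact_force: [0.8, 0.2, 0.3]
width: 17.4
```

```bash
python3 -m jog '[0,0,-3,0,0,0,1, 0,0,-3,0,0,0,1, 0,0,-3,0,0,0,0.45, 0,0,-3,0,0,0,0.45, 0,0,-3,0,0,0,0.45, 0,0,-3,0,0,0,0.45]'; python3 -m jog '[0,0,30,0,0,0,0.45, 0,0,70,0,0,0,0.45, 0,0,120,0,0,0,0.45, 0,0,150,0,0,0,0.3, 0,0,150,0,0,0,0]'; python3 - <<'E'
from h import *
c=cam("wrist"); f=c["frame"]; s=manip.observe();print(s["tcp_pos"],w2px(c,[692,-42,84]))
hsv=cv2.cvtColor(f,cv2.COLOR_BGR2HSV)
m=cv2.inRange(hsv,(8,150,60),(25,255,255))
for q in cv2.findContours(m,0,1)[0]:
    if cv2.contourArea(q)>40: print(q[:,0].mean(0),cv2.minAreaRect(px2w(c,q[:,0,:],134)[:,:2].astype(np.float32)))
m=cv2.inRange(hsv,(0,0,190),(180,60,255)); m[:230]=0
for q in cv2.findContours(m,0,1)[0]:
    if cv2.contourArea(q)>300: print("blk",q[:,0].mean(0),cv2.minAreaRect(px2w(c,q[:,0,:],63)[:,:2].astype(np.float32)))
cv2.imwrite("pics/w10.png",cv2.resize(f,(640,480)))
E
```

```text
time_s: 14.2
tcp_pos: [692.2, -43.3, 96.3]
orientation: [1.782, 0.704, -1.781]
contact_force: [-0.7, 0.3, -0.5]
width: 47.0
time_s: 14.7
tcp_pos: [694.5, -42.7, 252.3]
orientation: [1.788, 0.7, -1.772]
contact_force: [-0.1, 0.1, 0.3]
width: 72.8
[693.33395487 -43.05330434 249.11309468] [[254.94664112 165.89392159]]
[255.24468085 178.17021277] ((693.7536010742188, -41.1114501953125), (27.810890197753906, 16.620952606201172), 43.03398132324219)
blk [179.8 243.2] ((554.1393432617188, -44.25609588623047), (49.74441909790039, 49.736122131347656), 17.494295120239258)
```

View pics/w10.png

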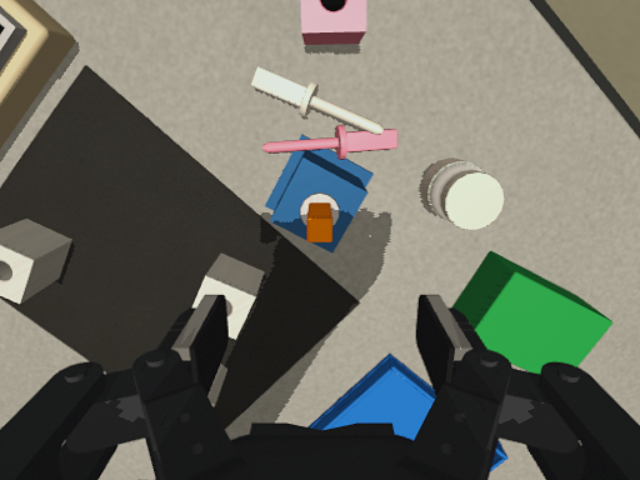

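The orange pin at (319,222) is hanging square in its stand, with the flange down. Now for the blocks, starting with block 1 at (554,-44), 17.4°.

```bash
python3 -m jog '[-40,0,0,0,0,-0.14,0, -80,0,0,0,0,-0.28,0, -120,-1,-30,0,0,-0.42,0, -139,-1,-70,0,0,-0.447,0, -139,-1,-110,0,0,-0.447,0, -139,-1,-120,0,0,-0.447,0, -139,-1,-120,0,0,-0.447,0, -139,-1,-120,0,0,-0.447,0]'; cat > look.py <<'E'
from h import *
import sys
c=cam("wrist"); f=c["frame"]; s=manip.observe(); Rm=R.from_rotvec(s["orientation"]).as_matrix(); print(s["tcp_pos"].round(1),"jaw",np.degrees(np.arctan2(Rm[1,1],Rm[0,1])).round(1),s["width"])
zt=float(sys.argv[1]); x,y=s["tcp_pos"][:2]
if len(sys.argv)>3: x,y=map(float,sys.argv[2:4])
pc=w2px(c,[x,y,zt])[0]
g=cv2.cvtColor(f,cv2.COLOR_BGR2GRAY)
# bore: dark-ish blob enclosed in the block's top
for th in (130,150,170,190):
    m=cv2.inRange(cv2.cvtColor(f,cv2.COLOR_BGR2HSV),(0,0,th),(180,60,255))
    qs,h=cv2.findContours(m,cv2.RETR_CCOMP,cv2.CHAIN_APPROX_NONE)
    for q,hh in zip(qs,h[0]):
        w=px2w(c,q[:,0,:],zt)[:,:2].astype(np.float32); r=cv2.minAreaRect(w)
        if np.hypot(r[0][0]-x,r[0][1]-y)>60: continue
        if hh[3]>=0 and 10<min(r[1]) and max(r[1])<26: print(th,"bore",np.round(r[0],1),np.round(r[1],1),q[:,0].mean(0).round())
        if hh[3]<0 and 35<min(r[1]) and max(r[1])<75: print(th,"top",np.round(r[0],1),np.round(r[1],1),round(r[2],1),q[:,0].mean(0).round())
cv2.imwrite("pics/last.png",cv2.resize(f,(640,480)))
E
python3 look.py 63
```

```text
time_s: 15.55
tcp_pos: [554.2, -44.0, 127.0]
orientation: [2.058, 0.318, -2.056]
contact_force: [0.7, 0.2, -0.3]
width: 85.3
[554.6 -44.  127.5] jaw -72.5 85.42897253934657
130 top [559.7 -42.5] [60.7 51.1] 17.6 [259. 191.]
150 top [559.7 -42.6] [60.7 50.9] 17.6 [260. 190.]
150 bore [555.3 -44.4] [21.5 21.7] [259. 198.]
170 top [554.5 -44.2] [49.7 50.9] 17.6 [259. 197.]
170 bore [555.  -44.3] [22.5 21.9] [259. 198.]
190 top [554.5 -44.3] [49.7 50.6] 17.6 [259. 197.]
```

```bash
python3 -m jog '[0,0,-45,0,0,0,0, 0,0,-85,0,0,0,0, 0,0,-97,0,0,0,0, 0,0,-97,0,0,0,0, 0,0,-97,0,0,0,1, 0,0,-97,0,0,0,1, 0,0,-97,0,0,0,1, 0,0,-97,0,0,0,1]' 80; python3 -m jog '[0,0,40,0,0,0,1, 0,0,80,0,0,0,1, 0,0,125,0,0,0,1, 0,45,140,0,0,-0.14,1, 0,90,140,0,0,-0.305,1, 0,135,140,0,0,-0.305,1, 0,180,140,0,0,-0.305,1, 0,225,140,0,0,-0.305,1]'
```

```text
time_s: 16.4
tcp_pos: [554.9, -44.5, 31.4]
orientation: [2.06, 0.315, -2.052]
contact_force: [-0.2, -0.7, 8.1]
width: 49.0
time_s: 17.2
tcp_pos: [552.9, 182.2, 170.2]
orientation: [2.222, 0.0, -2.22]
contact_force: [1.0, 0.3, -3.4]
width: 49.0
```

```bash
python3 -m jog '[12,48,0,0,0,0,1, 24,96,0,0,0,0,1, 36,140,0,0,0,0,1, 36,151,0,0,0,0,1, 36,151,-40,0,0,0,1, 36,151,-60,0,0,0,1, 36,151,-60,0,0,0,1]'; python3 - <<'E'
from h import *
c=cam("wrist"); f=c["frame"]; print(w2px(c,[[533,333,46],[629,429,46],[629,237,46]]), manip.observe()["tcp_pos"])
cv2.imwrite("pics/w11.png",cv2.resize(f,(640,480)))
E
```

```text
time_s: 17.9
tcp_pos: [587.2, 329.5, 105.9]
orientation: [2.213, -0.004, -2.225]
contact_force: [-0.3, -0.6, -3.3]
width: 48.7
[[253.16935982 268.57147564]
 [104.61600719 139.49455005]
 [400.49525126 139.56109271]] [588.37375495 330.38075618 108.23441786]
```

View pics/w11.png

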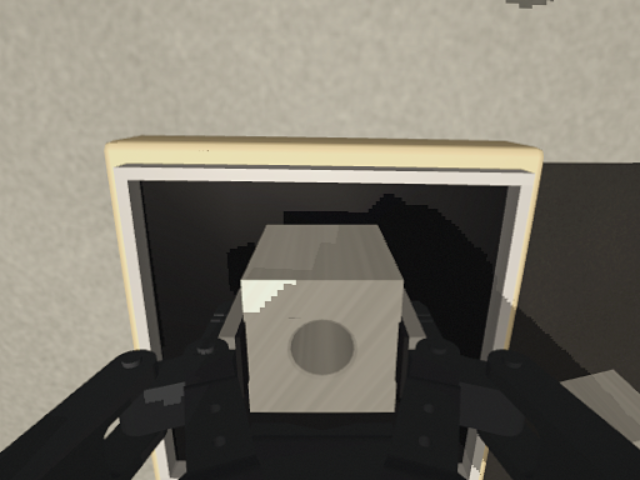

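The plate's far inner corners are at (140,180) and (510,185), so its centre is about (530,328). The held block is level, and I'll set it down near (584,329).

```bash
python3 -m jog '[-4,-1,-15,0,0,0,1, -4,-1,-28,0,0,0,1, -4,-1,-33,0,0,0,1, -4,-1,-33,0,0,0,1]'
```

```text
time_s: 18.35
tcp_pos: [585.2, 330.3, 76.0]
orientation: [2.22, -0.0, -2.222]
contact_force: [-0.5, -0.4, -2.7]
width: 48.8
```

```bash
python3 -m jog '[0,0,-2,0,0,0,1, 0,0,-2,0,0,0,1, 0,0,-2,0,0,0,1]'; python3 -m jog '[0,0,0,0,0,0,0.2, 0,0,0,0,0,0,0.2, 0,0,0,0,0,0,0.2, 0,0,40,0,0,0,0.2, 0,0,80,0,0,0,0.2, 0,0,110,0,0,0,0, -10,-40,110,0,0,0,0, -20,-80,110,0,0,0,0]'; python3 look.py 106 585 329
```

```text
time_s: 18.65
tcp_pos: [585.4, 330.8, 74.6]
orientation: [2.222, 0.001, -2.221]
contact_force: [-0.5, -1.1, -2.7]
width: 48.7
time_s: 19.45
tcp_pos: [565.1, 251.5, 185.6]
orientation: [2.224, 0.006, -2.218]
contact_force: [1.1, -0.3, -0.7]
width: 85.5
[564.8 241.9 184.5] jaw -90.2 84.99745478748316
130 top [585.4 331.8] [50.3 50.5] 0.2 [148. 163.]
130 bore [585.7 331.4] [21. 21.] [149. 164.]
150 top [585.1 331.8] [49.6 50.5] 0.2 [148. 163.]
150 bore [585.3 331.4] [21.7 22. ] [149. 164.]
170 top [585.1 331.8] [49.6 50.1] 0.1 [148. 163.]
170 bore [585.3 331.5] [21.7 22.4] [148. 164.]
190 top [585.1 331.8] [49.6 50.1] 0.1 [148. 163.]
190 bore [585.3 331.5] [21.7 22.4] [148. 164.]
```

Block 1 is on the plate, upright at (585,331). Next is the block at (444,128).

```bash
python3 -m jog '[-35,-35,0,0,0,0.13,0, -70,-70,0,0,0,0.26,0, -105,-100,0,0,0,0.27,0, -120,-113,-30,0,0,0.27,0, -120,-113,-58,0,0,0.27,0, -120,-113,-58,0,0,0.27,0, -120,-113,-58,0,0,0.27,0]'; python3 look.py 63 444 128
```

```text
time_s: 20.2
tcp_pos: [445.6, 138.3, 126.8]
orientation: [2.077, 0.284, -2.077]
contact_force: [-0.6, 1.4, 0.2]
width: 85.1
[446.1 138.6 127.3] jaw -74.4 85.40887232146744
130 top [444.6 128.5] [50.2 50.9] 15.6 [272. 202.]
130 bore [445.  128.6] [22.2 22.5] [272. 203.]
150 top [444.6 128.5] [50.2 50.6] 15.6 [272. 207.]
```

```bash
python3 -m jog '[-1,-10,0,0,0,0,0, -1,-10,-45,0,0,0,0, -1,-10,-85,0,0,0,0, -1,-10,-97,0,0,0,0, -1,-10,-97,0,0,0,0, -1,-10,-97,0,0,0,1, -1,-10,-97,0,0,0,1, -1,-10,-97,0,0,0,1]' 80; python3 -m jog '[0,0,0,0,0,0,1, 0,0,45,0,0,0,1, 0,0,90,0,0,0,1, 0,0,140,0,0,-0.13,1, 20,50,150,0,0,-0.27,1, 40,100,150,0,0,-0.27,1, 60,150,150,0,0,-0.27,1, 83,200,150,0,0,-0.27,1]'
```

```text
time_s: 21.05
tcp_pos: [445.5, 127.9, 31.0]
orientation: [2.08, 0.282, -2.073]
contact_force: [-1.4, -0.4, 3.3]
width: 49.3
time_s: 21.85
tcp_pos: [520.2, 312.4, 180.6]
orientation: [-2.223, -0.0, 2.22]
contact_force: [0.5, -0.1, -1.1]
width: 48.5
```

```bash
python3 -m jog '[6,18,0,0,0,0,1, 6,18,0,0,0,0,1, 6,18,-45,0,0,0,1, 6,18,-70,0,0,0,1, 6,18,-70,0,0,0,1]'; python3 look.py 111
```

```text
time_s: 22.35
tcp_pos: [523.6, 325.8, 105.9]
orientation: [2.213, -0.005, -2.225]
contact_force: [0.1, 0.7, -2.4]
width: 49.0
[524.8 327.1 108.4] jaw -90.0 48.86454604390628
130 top [503.6 326.5] [66.8 62.8] 89.8 [257. 278.]
```

```bash
python3 -m jog '[0,2,-20,0,0,0,1, 0,2,-33,0,0,0,1, 0,2,-34,0,0,0,1, 0,2,-34,0,0,0,1, 0,2,-35,0,0,0,1]'; python3 -m jog '[0,0,0,0,0,0,0.2, 0,0,0,0,0,0,0.2, 0,0,0,0,0,0,0.2, 0,0,40,0,0,0,0.2, 0,0,80,0,0,0,0.2, 0,0,110,0,0,0,0, -20,-40,110,0,0,0,0, -40,-80,110,0,0,0,0]'; python3 look.py 106 526 329
```

```text
time_s: 22.9
tcp_pos: [526.3, 331.3, 75.4]
orientation: [-2.223, -0.002, 2.22]
contact_force: [0.1, 0.3, -1.6]
width: 49.1
time_s: 23.7
tcp_pos: [485.6, 251.5, 185.3]
orientation: [2.224, 0.005, -2.218]
contact_force: [0.9, -0.1, -0.1]
width: 85.5
[482.2 242.8 183.6] jaw -90.1 85.26119636428673
130 top [525.6 332. ] [50.4 50.5] 0.2 [145. 136.]
130 bore [525.9 331.7] [21.7 21.3] [145. 137.]
130 top [585.3 331.8] [50.6 50.3] 89.7 [137.  46.]
130 bore [585.  331.7] [21.6 21.4] [136.  47.]
150 top [525.8 332. ] [49.2 50.5] 0.1 [145. 136.]
150 bore [526.2 331.8] [22.1 22.3] [145. 137.]
150 top [585.3 331.8] [50.4 50.3] 89.8 [137.  46.]
150 bore [585.  331.7] [21.6 21.4] [137.  47.]
170 top [525.6 332. ] [50.1 49.2] 89.9 [145. 136.]
170 bore [526.  331.8] [22.1 22.9] [145. 137.]
170 top [585.  331.8] [50.1 49.8] 89.8 [137.  46.]
170 bore [585.3 331.4] [22.2 22.1] [136.  47.]
190 top [525.6 332. ] [50.  49.2] 89.9 [145. 136.]
190 bore [525.9 331.8] [22.1 23.1] [145. 138.]
190 top [585.4 331.9] [49.9 49.1] 89.7 [137.  45.]
190 bore [585.3 331.7] [23.3 22.6] [137.  47.]
```

Both are upright at (585,332) and (526,332). Now the third, near (438,-84).

```bash
python3 -m jog '[-6,-45,0,0,0,0,0, -12,-90,0,0,0,0,0, -18,-135,0,0,0,0,0, -24,-180,0,0,0,0,0, -30,-225,0,0,0,0,0, -36,-270,0,0,0,0,0, -42,-310,0,0,0,0,0, -44,-327,0,0,0,0,0]';python3 -m jog '[0,0,-30,0,0,0,0, 0,0,-58,0,0,0,0,  0,0,-58,0,0,0,0]'; python3 look.py 63 438 -84
```

```text
time_s: 24.55
tcp_pos: [440.8, -80.1, 184.4]
orientation: [-2.221, 0.006, 2.22]
contact_force: [0.1, 0.4, -0.0]
width: 85.8
time_s: 24.85
tcp_pos: [439.5, -76.0, 123.9]
orientation: [-2.216, -0.002, 2.227]
contact_force: [-0.5, 0.7, -0.5]
width: 85.0
[440.7 -75.8 125.5] jaw -89.9 85.22843933033617
130 top [444.1 -84.2] [61.6 51. ] 0.1 [270. 193.]
130 bore [442.  -87.1] [20.8 12.5] [275. 196.]
150 top [444.1 -84.2] [61.6 51. ] 0.1 [274. 186.]
150 bore [438.7 -84. ] [21.4 22.1] [270. 200.]
150 bore [468.8 -79. ] [10.8 10.6] [263. 159.]
170 top [438.3 -84.2] [50.1 51. ] 0.0 [270. 199.]
170 bore [438.8 -84.3] [22.4 22.9] [270. 200.]
```

```bash
python3 -m jog '[-2,-8,0,0,0,0,0, -2,-8,-45,0,0,0,0, -2,-8,-83,0,0,0,0, -2,-8,-95,0,0,0,0, -2,-8,-95,0,0,0,0, -2,-8,-95,0,0,0,1, -2,-8,-95,0,0,0,1, -2,-8,-95,0,0,0,1]' 80; python3 -m jog '[0,0,0,0,0,0,1, 0,0,45,0,0,0,1, 0,0,90,0,0,0,1, 0,0,140,0,0,0,1, 3,45,150,0,0,0,1, 7,90,150,0,0,0,1, 10,135,150,0,0,0,1, 14,180,150,0,0,0,1]'; python3 -m jog '[4,50,0,0,0,0,1, 8,100,0,0,0,0,1, 12,150,0,0,0,0,1, 14,200,0,0,0,0,1, 14,233,0,0,0,0,1, 14,233,0,0,0,0,1, 14,233,0,0,0,0,1]'
```

```text
time_s: 25.7
tcp_pos: [441.0, -84.4, 33.1]
orientation: [2.224, -0.001, -2.217]
contact_force: [-1.1, -0.4, 7.9]
width: 48.8
time_s: 26.5
tcp_pos: [453.3, 97.2, 182.2]
orientation: [2.223, -0.001, -2.219]
contact_force: [1.4, -0.8, -3.8]
width: 48.7
time_s: 27.2
tcp_pos: [467.0, 329.2, 181.2]
orientation: [2.219, 0.002, -2.22]
contact_force: [0.4, -0.5, -2.8]
width: 48.7
```

```bash
python3 -m jog '[0,1,-40,0,0,0,1, 0,1,-80,0,0,0,1, 0,1,-100,0,0,0,1, 0,1,-100,0,0,0,1, 0,1,-105,0,0,0,1, 0,1,-106,0,0,0,1, 0,1,-106,0,0,0,1]'; python3 -m jog '[0,0,0,0,0,0,0.2, 0,0,0,0,0,0,0.2, 0,0,0,0,0,0,0.2, 0,0,40,0,0,0,0.2, 0,0,80,0,0,0,0.2, 0,0,120,0,0,0,0, -40,0,120,0,0,0,0, -65,0,120,0,0,0,0]'; python3 look.py 106 467 330; python3 - <<'E'
import cv2; from h import *
c=cam("wrist"); print(manip.observe()["tcp_pos"],w2px(c,[370,330,54])); cv2.imwrite("pics/w12.png",cv2.resize(c["frame"],(640,480)))
E
```

```text
time_s: 27.9
tcp_pos: [468.4, 330.0, 76.4]
orientation: [-2.223, -0.001, 2.219]
contact_force: [-0.2, -0.3, -2.6]
width: 49.0
time_s: 28.7
tcp_pos: [401.4, 330.8, 196.8]
orientation: [-2.223, -0.003, 2.219]
contact_force: [-0.1, 0.1, 0.1]
width: 85.3
[397.2 330.9 196.2] jaw -89.7 85.14174656783116
130 bore [466.1 331.3] [22.3 21.6] [258. 101.]
150 bore [466.3 331.1] [22.1 22.6] [258. 101.]
170 bore [466.2 330.8] [22.6 23. ] [259. 101.]
190 bore [466.1 330.9] [23.6 23.6] [259. 101.]
[399.4750567  330.71749511 196.11707009] [[258.8896763  196.75775788]]
```

View pics/w12.png

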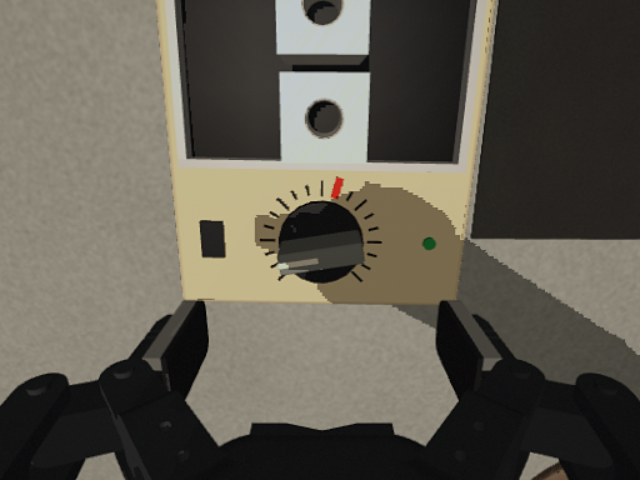

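Three blocks stand on the plate. The dial skirt is centred at (321,242), the pointer end at (282,268) and the red mark at (337,188).

```bash
python3 - <<'E'
from h import *
c=cam("wrist"); f=c["frame"]; print(manip.observe()["qpos"].round(2),manip.observe()["tcp_pos"].round(1))
print("skirt",px2w(c,[256.8,193.6],53)); p=px2w(c,[[282*.8,268*.8],[318*.8,260*.8]],85); print("line",p,np.degrees(np.arctan2(*(p[0]-p[1])[[1,0]])))
g=cv2.cvtColor(f,cv2.COLOR_BGR2GRAY); roi=np.zeros_like(g); roi[150:230,215:300]=1
m=((g<45)&(roi>0)).astype(np.uint8)*255; m=cv2.morphologyEx(m,cv2.MORPH_OPEN,np.ones((3,3)))
qs=cv2.findContours(m,0,1)[0]; pts=np.vstack([q for q in qs if cv2.contourArea(q)>40])[:,0]
print("circle",cv2.minEnclosingCircle(px2w(c,pts,53)[:,:2].astype(np.float32)))
hsv=cv2.cvtColor(f,cv2.COLOR_BGR2HSV); m=cv2.inRange(hsv,(0,0,50),(180,60,140)); m[roi==0]=0
for q in cv2.findContours(m,0,1)[0]:
    if cv2.contourArea(q)>60: print("bar",cv2.minAreaRect(px2w(c,q[:,0],85)[:,:2].astype(np.float32)))
E
python3 -m jog '[-14,0,0,0,0,0.14,0, -27,0,0,0,0,0.28,0, -27,0,0,0,0,0.42,0, -27,0,0,0,0,0.56,0, -27,0,0,0,0,0.7,0.3, -27,0,0,0,0,0.84,0.4, -27,0,0,0,0,0.98,0.5, -27,0,0,0,0,1.12,0.5]'
```

```text
[-0.23  0.35 -0.68  1.86  0.26  1.02 -2.59] [401.6 330.3 196. ]
skirt [[375.35172907 331.80671662  53.        ]]
line [[367.23310967 358.88989768  85.        ]
 [373.35762984 333.82398503  85.        ]] 103.73043817153244
circle ((372.2050476074219, 332.44024658203125), 33.29335021972656)
bar ((371.8103942871094, 332.5322570800781), (15.646230697631836, 59.19024658203125), 9.44076919555664)
time_s: 29.65
tcp_pos: [376.8, 329.9, 195.1]
orientation: [1.53, 0.965, -1.529]
contact_force: [0.1, -0.5, 0.5]
width: 42.7
```

```bash
python3 - <<'E'
from h import *
s=manip.observe();Rm=R.from_rotvec(s["orientation"]).as_matrix(); print(s["qpos"].round(2),s["tcp_pos"].round(1),np.degrees(np.arctan2(Rm[1,1],Rm[0,1])))
E
```

```text
[-0.06  0.38 -0.93  1.89  0.36  1.04 -1.59] [376.8 329.9 195.1] -25.521199135614786
```

Joint 7 would run near its limit with this grip, so I'll use the half-turn equivalent with the jaw at 190°.

```bash
for i in 1; do :; done; python3 -m jog '[-4,2,0,0,0,0.145,0.5, -4,2,0,0,0,0.29,0.5, -4,2,0,0,0,0.435,0.5, -4,2,0,0,0,0.58,0.5, -4,2,0,0,0,0.725,0.5, -4,2,0,0,0,0.87,0.5, -4,2,0,0,0,1.015,0.5, -4,2,0,0,0,1.16,0.5]'; python3 -m jog '[0,0,0,0,0,0.145,0.5, 0,0,0,0,0,0.29,0.5, 0,0,0,0,0,0.435,0.5, 0,0,0,0,0,0.58,0.5, 0,0,0,0,0,0.725,0.5, 0,0,0,0,0,0.87,0.5, 0,0,0,0,0,1.015,0.5, 0,0,0,0,0,1.16,0.5]';python3 -m jog '[0,0,0,0,0,0.145,0.5, 0,0,0,0,0,0.29,0.5, 0,0,0,0,0,0.435,0.5, 0,0,0,0,0,0.58,0.5, 0,0,0,0,0,0.725,0.5, 0,0,0,0,0,0.87,0.5, 0,0,0,0,0,1.015,0.5, 0,0,0,0,0,1.16,0.5]'; python3 - <<'E'
from h import *
s=manip.observe();Rm=R.from_rotvec(s["orientation"]).as_matrix(); print(s["qpos"].round(2),s["tcp_pos"].round(1),np.degrees(np.arctan2(Rm[1,1],Rm[0,1])),Rm[2].round(3))
E
```

```text
time_s: 30.45
tcp_pos: [372.9, 331.8, 195.1]
orientation: [0.669, 1.465, -0.668]
contact_force: [-0.2, 0.9, 0.2]
width: 42.7
time_s: 31.25
tcp_pos: [372.9, 331.8, 194.9]
orientation: [-0.237, 1.558, 0.238]
contact_force: [-0.1, 0.5, 0.5]
width: 42.5
time_s: 32.05
tcp_pos: [372.9, 331.8, 194.9]
orientation: [-1.129, 1.258, 1.13]
contact_force: [0.5, -1.1, 0.3]
width: 42.6
[ 0.19  0.68 -1.45  1.88  0.72  1.25  1.54] [372.9 331.8 194.9] 173.83961416422358 [-1.  0.  0.]
```

```bash
python3 -m jog '[-1,1,0,0,0,0.14,0.5, -1,1,0,0,0,0.285,0.5, -1,1,0,0,0,0.285,0.5]'; python3 - <<'E'
from h import *
s=manip.observe();Rm=R.from_rotvec(s["orientation"]).as_matrix(); print(s["qpos"].round(2),s["tcp_pos"].round(1),np.degrees(np.arctan2(Rm[1,1],Rm[0,1])),Rm[2].round(3))
c=cam("wrist"); f=c["frame"]; print(w2px(c,[372,332.5,85]))
hsv=cv2.cvtColor(f,cv2.COLOR_BGR2HSV); pc=w2px(c,[372,332.5,70])[0]
m=cv2.inRange(hsv,(0,0,50),(180,60,255)); roi=np.zeros_like(m); cv2.circle(roi,tuple(int(v) for v in pc),48,255,-1); m&=roi
for q in cv2.findContours(m,0,1)[0]:
    if cv2.contourArea(q)>60: print("bar",cv2.minAreaRect(px2w(c,q[:,0],85)[:,:2].astype(np.float32)))
cv2.imwrite("pics/w13.png",cv2.resize(f,(640,480)))
E
```

```text
time_s: 32.35
tcp_pos: [371.7, 332.9, 194.9]
orientation: [-1.336, 1.122, 1.337]
contact_force: [0.2, -0.2, 0.6]
width: 42.9
[ 0.19  0.68 -1.45  1.88  0.72  1.26  1.82] [371.7 332.9 194.9] -170.03602759979037 [-1.  0.  0.]
[[256.40971659 178.45756301]]
bar ((381.5579833984375, 334.90972900390625), (35.69887924194336, 61.09670639038086), 10.450868606567383)
```

View pics/w13.png

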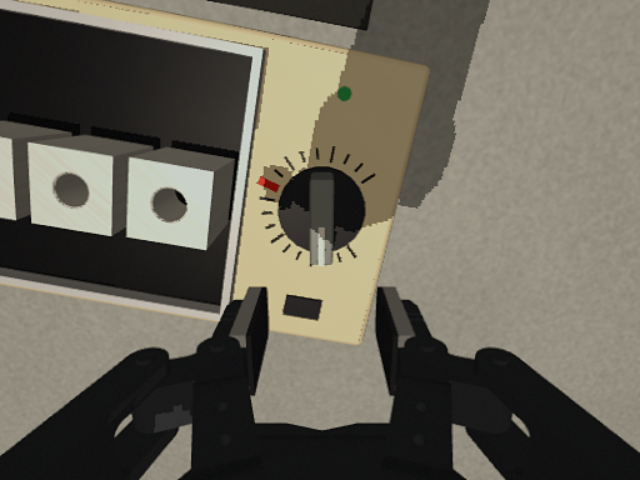

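The bar runs straight down the image from (321,175) to (321,265), centred and square between the fingers. I'll descend.

```bash
python3 -m jog '[0,0,-40,0,0,0,0.5, 0,0,-80,0,0,0,0.5, 0,0,-100,0,0,0,0.5, 0,0,-100,0,0,0,0.5]'; python3 -m jog '[0,0,-15,0,0,0,0.5, 0,0,-30,0,0,0,0.5, 0,0,-36,0,0,0,0.5, 0,0,-36,0,0,0,0.5]';python3 -c "
from h import *
s=manip.observe();print(s['qpos'].round(2))"
```

```text
time_s: 32.8
tcp_pos: [370.1, 331.6, 92.7]
orientation: [-1.333, 1.129, 1.334]
contact_force: [0.7, 0.4, -0.2]
width: 42.9
time_s: 33.2
tcp_pos: [370.5, 332.6, 58.5]
orientation: [-1.336, 1.123, 1.336]
contact_force: [-0.3, 0.7, 0.3]
width: 42.5
[ 0.06  0.82 -1.25  2.01  0.93  1.05  1.67]
```

```bash
python3 -m jog '[1,0,0,0,0,0,1, 1,0,0,0,0,0,1, 1,0,0,0,0,0,1, 1,0,0,0,0,0,1]' 40; python3 -m jog '[0,0,0,0,0,-0.14,1, 0,0,0,0,0,-0.28,1, 0,0,0,0,0,-0.42,1, 0,0,0,0,0,-0.56,1, 0,0,0,0,0,-0.70,1, 0,0,0,0,0,-0.84,1, 0,0,0,0,0,-0.98,1, 0,0,0,0,0,-1.12,1]'; python3 -m jog '[0,0,0,0,0,-0.14,1, 0,0,0,0,0,-0.28,1, 0,0,0,0,0,-0.42,1, 0,0,0,0,0,-0.56,1, 0,0,0,0,0,-0.70,1, 0,0,0,0,0,-0.84,1, 0,0,0,0,0,-0.89,1, 0,0,0,0,0,-0.89,1]';python3 -c "
from h import *
s=manip.observe();Rm=R.from_rotvec(s['orientation']).as_matrix();print(s['qpos'].round(2),np.degrees(np.arctan2(Rm[1,1],Rm[0,1])))"
```

```text
time_s: 33.6
tcp_pos: [372.0, 333.3, 59.8]
orientation: [-1.336, 1.121, 1.335]
contact_force: [-0.4, -0.4, 5.6]
width: 15.4
time_s: 34.4
tcp_pos: [373.4, 332.7, 59.8]
orientation: [-0.484, 1.513, 0.483]
contact_force: [4.5, -2.5, 3.9]
width: 15.7
time_s: 35.2
tcp_pos: [373.6, 331.5, 59.7]
orientation: [0.21, 1.557, -0.213]
contact_force: [4.1, -5.3, 6.7]
width: 14.7
[-0.19  0.57 -0.83  2.02  0.59  0.8  -0.06] 74.57057249431647
```

```bash
python3 -m jog '[0,0,0,0,0,0,0.5, 0,0,0,0,0,0,0.5, 0,0,0,0,0,0,0.5, 0,0,40,0,0,0,0.5, 0,0,85,0,0,0,0.5, 0,0,130,0,0,0,0.5, 0,0,140,0,0,0,0.5]'; python3 -m jog '[0,-40,20,0,0,0,0, 0,-80,40,0,0,0,0, 0,-120,60,0,0,0,0, 0,-160,60,0,0,0,0, 0,-200,60,0,0,0,0, 0,-240,60,0,0,0,0, 0,-280,60,0,0,0,0, 0,-280,60,0,0,0,0]'; python3 - <<'E'
from h import *
t=cam("top"); f=t["frame"]; s=cam("side")["frame"]
o=np.zeros((600,800,3),np.uint8); o[:300,:400]=cv2.resize(f[180:300,105:265],(400,300),interpolation=cv2.INTER_CUBIC); o[:300,400:]=cv2.resize(s[240:384,130:340],(400,300),interpolation=cv2.INTER_CUBIC)
o[300:,:400]=cv2.resize(f[90:210,170:330],(400,300),interpolation=cv2.INTER_CUBIC); o[300:,400:]=cv2.resize(s[130:270,120:310],(400,300),interpolation=cv2.INTER_CUBIC)
cv2.imwrite("pics/fin.png",o)
hsv=cv2.cvtColor(f,cv2.COLOR_BGR2HSV); m=cv2.inRange(hsv,(0,0,70),(180,50,255)); pc=w2px(t,[372,332.5,70])[0]
roi=np.zeros_like(m); cv2.circle(roi,tuple(int(v) for v in pc),10,255,-1); m&=roi
q=max(cv2.findContours(m,0,1)[0],key=cv2.contourArea); print("bar",cv2.minAreaRect(px2w(t,q[:,0],85)[:,:2].astype(np.float32)))
m=cv2.inRange(hsv,(0,0,150),(180,60,255)); r=np.zeros_like(m); r[186:254,118:183]=255; m&=r
for q in cv2.findContours(m,0,1)[0]:
    if cv2.contourArea(q)>100: print("blk",cv2.minAreaRect(px2w(t,q[:,0],106)[:,:2].astype(np.float32)))
E
```

```text
time_s: 35.9
tcp_pos: [372.4, 335.3, 203.5]
orientation: [0.212, 1.557, -0.204]
contact_force: [0.3, 0.9, -0.3]
width: 42.6
time_s: 36.7
tcp_pos: [371.0, 47.9, 258.4]
orientation: [0.213, 1.561, -0.216]
contact_force: [-0.4, 0.6, -0.6]
width: 85.6
bar ((374.3503723144531, 333.2333068847656), (23.6922664642334, 53.43943786621094), 74.57019805908203)
blk ((525.0481567382812, 331.2560729980469), (50.587223052978516, 47.529998779296875), 89.23165130615234)
blk ((501.0793762207031, 314.1946105957031), (136.28225708007812, 177.98922729492188), 0.40054529905319214)
blk ((585.50244140625, 330.23486328125), (51.98093032836914, 50.924137115478516), 89.2015380859375)
```

View pics/fin.png

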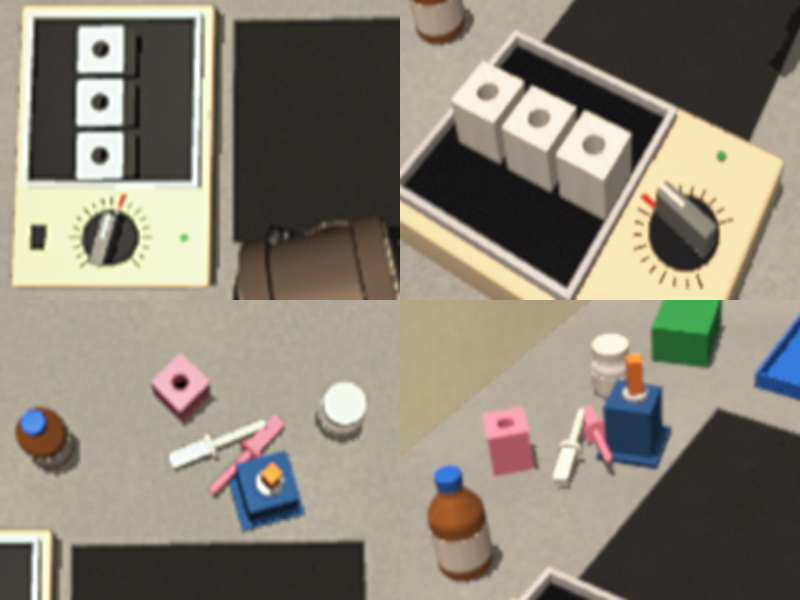

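```bash
python3 -c "
from bench import manip
s=manip.observe(); print(s['time_s'],s['tcp_pos'],s['width']); print(manip.sign_off())"
```

```text
36.8 [371.41769014  52.25202906 258.77621416] 84.89845420881545
the job is handed in; nothing more can be done
None
```

I handed the job in at 36.8 s. Three blocks were on the mat, and all three turned out blind, so all went on the heater's plate and the tray stayed empty.

- **Probing:** the pin stopped about 41 mm down in every bore, at nearly the same height. The force rose to 22, 31 and 28 N, so each stop was firm.
- **Pin:** it is back in the blue stand. The last pictures show it upright with its flange down.
- **Blocks:** they stand upright inside the rim, at about (585, 332), (526, 332) and (466, 331) mm.
- **Dial:** I turned it only after all three blocks were in place. At release the gripper put the bar at -15.4°, against -15.0° for the red mark. The last top view gave the same angle.
- **Bystanders:** in the last pictures the bottle and jar stand upright, apparently where they were. Only the front of the green box was in view, so I did not check it fully.

**Disagreements:**
- My first top-view estimate of the plate centre was about 5 mm off from the close view. I used the close view.
- In the final top-view measurement the nearest block merged with the heater rim. Its position comes from the close view just after I placed it, and the final pictures show it upright.
- The pink and white look-alike pins fell over by themselves early on; I didn't touch them.

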